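# Hold an optical-bench carriage against its sprung end stop

### The arm

A 6-joint arm with a two-finger parallel gripper is mounted at the origin on the work surface. World frame = base frame: x ahead of the robot, y to its left, z up, the work surface at z = 0. Lengths are in m, angles in rad, forces in N, time in s.
With the tool pointing down it reaches from about 0.425 to 0.95 m from the base axis. Payload 14.7 kg.
Tool frame: the origin (TCP) lies at the very end of the fingers, on their centre line; the grasp point (between the pads) lies 19 mm behind it; x points along the fingers, z is the direction in which the jaws open and shut, and the axes are right-handed (so a half turn about x gives the same grasp; the last joint's range is limited). The gripper opens to 85 mm and grips with 20 to 120 N. Pads are 22 mm wide; open, the fingers measure 114 mm over their backs; the gripper's body (76 mm by 85 mm) begins 54 mm behind the grasp point. The pads swing forward as they close: fully open they stand 13 mm farther back than shut.
Start: joints at [1.237, 0.48, 1.596, -0, 1.065, -0.047], TCP at [0.184, 0.623, 0.231] pointing down, gripper open.
Joint ranges: [-2.75, 2.75], [-0.82, 2.05], [0.23, 2.67], [-1.56, 4.7], [0.09, 2.69], [-2.92, 2.92]. Speed limits (rad/s): [1.89, 1.89, 2.39, 3.01, 3.01, 3.01].

### API

Orientations are given as a 3x3 rotation matrix whose columns are the frame's x, y, z axes.
In Python, from workcell import ctrl gives the robot as it stands.
- The arm moves only by the tool step_arm, never from a script. Its argument "targets" is a list of rows, each an object with "hand": the finger opening in mm, from 0 to 85.4; "delta_pos": the shift along the tool's x, y, z in mm, a list of three; "twist": the turn, a rotation vector about the tool's x, y, z in degrees, a list of three. A call has 1 to 12 rows; each row is the pose to reach, as a shift and turn from the pose commanded when the call began, along the tool's axes at that moment; what a row does not reach only later rows make up. A row lasts 1/10 s, in which the tool goes at most 50 mm and 8.59 degrees, less where a joint would pass 70% of its speed; a pose out of reach is approached as far as the arm can. A call with a gripper value outside its range is refused whole. The fingers move at their own pace and stop on an object; the grip force is fixed at half the most. Time passes only in rows, so rows that repeat a pose let the fingers close. It gives the time, the measured TCP pose, the force and the opening at its end, in the units of the state.
- ctrl.read_state(): the state, without advancing time (a new reading comes with each control period).
- ctrl.get_image(name): name is "side" or "top" or "wrist"; returns a dict with "pixels" (420x560x3 uint8, blue, green, red), "fov_y" (degrees; the focal length in pixels is half the picture's height over the tangent of half this angle, whatever the lens; pixels are square), "cx", "cy" (the principal point, pixels), "dist" ([k1, k2, p1, p2, k3] as OpenCV has them; the pictures are not rectified), "R" (3x3) and "t" (3): a world point X has camera coordinates R X + t. Camera axes: x right, y down, z forward; pixel columns grow to the right and rows downward; lengths in m; the calibration is good to about 2 mm. A picture is of the moment at which its call begins. There is no depth.
- ctrl.hand_in(): hands the job in, once; it reports no verdict.
The state is a dict: "time_s": time; "joint_positions": joint angles; "dq": joint speeds; "effort": joint torques, N m; "ee_pos": TCP position; "eef_rot": TCP orientation; "force": force on the tool from outside, world axes, zero at the start; "wrist_torque": the same for the moment, N m; "grip_width": opening from 0.0 (shut) to 1.0 (fully open).
Only numpy, scipy, OpenCV 4.12 (cv2) and the standard library are available. Lean on these libraries where they do the work, as an engineer would, in place of code of your own. Each camera call takes 0.05 s, during which the arm holds its last target. There are 200 camera calls.

### The job

Take the upright with the orange sleeve out of the wooden rack and stand it fully home in the bore of the blue carriage. Then, pushing on the carriage's own body, slide it along the rail against the red sprung stop until the stop's black pointer is inside the green zone, never letting it reach the red one, and keep it pressed there steadily so that a colleague can tighten the clamp screw: finish while still holding it so, with the upright still standing in its bore. Leave the other uprights and the things on the bench where they are.

Things in the scene. Friction and masses are not known exactly. Their poses are not given: they have to be found in the camera images.
- post_center (a point): Centre (half-way up) of the upright with the orange sleeve, z axis up along it: a round steel rod 14 mm in diameter and 150 mm long with a slightly tapered foot. The orange sleeve, 24 mm in diameter and 45 mm tall, runs from 25 to 70 mm above this centre; grasp it there, in any direction. About 110 g. It starts standing in one of the three holes of the rack, its foot 15 mm above the bench.
- rack: Fixed wooden rack on the bench, 200 x 70 x 50 mm (its x, y, z), origin at the centre of its underside. Three holes in its top, 16.5 mm wide and 35 mm deep, at -65, 0 and +65 mm along its x axis; the three uprights stand in them in any order. Gripping across the rack, along its y, keeps clear of the neighbours.
- lens_post: Upright with a round black-framed glass lens on top (about 170 mm tall, lens 51 mm wide along the rack's y, 8 mm thick along its x), in another rack hole; leave it. Origin at its foot.
- screen_post: Upright with a small white square screen on top (about 170 mm tall, 50 mm wide along the rack's y, 4 mm thick along its x), in another rack hole; leave it. Origin at its foot.
- carriage: Loose blue carriage, a block 110 x 56 x 45 mm (x along the rail, y, z), about 350 g, with a brass clamp screw on its +y side. Origin at the centre of its underside, 12 mm above the bench on the rail's floor. It slides freely along the rail between two low lips (tops 24 mm above the bench, 2 mm play each side), its x axis pointing to the stop; friction of a few newtons. There is open rail behind it for fingers to push on its rear face.
- bore (a point): Centre of the bore's mouth in the carriage's top face, 25 mm ahead of the carriage's centre towards the stop, 57 mm above the bench. Bore 16.5 mm in diameter, 35 mm deep, chamfered; z axis up. With the upright fully home, its centre is 40 mm above this point.
- carriage_rear (a point): Centre of the carriage's flat rear face (the end away from the stop), 34.5 mm above the bench; x axis points along the rail to the stop.
- rail: Fixed aluminium rail on the bench, 450 mm long, 76 mm wide, floor 12 mm above the bench, running from 210 mm behind its origin to 240 mm ahead of it; x axis along it towards the stop, origin on the bench. The grey gauge housing, 85 mm long, 60 mm wide, top 60 mm above the bench, is fixed on its +x end.
- stop_face (a point): Centre of the pressing face of the red stop pad (54 mm wide, 32 mm tall), 35 mm above the bench; it moves with the pad. x axis points the way it gives (along the rail, away from the carriage).
- stop (a joint): How far the sprung stop has been pushed back, in m: 0 at rest, at most 0.045. The spring gives 0.5 N per mm. A black pointer bar moves with it over the scale on the grey housing: white 0 to 0.014, green 0.014 to 0.026 (7 to 13 N), yellow 0.026 to 0.036, red from 0.036.
- tape: Roll of tape lying flat, 72 mm wide, 20 mm high; bystander.
- screwdriver: Screwdriver lying on the bench; bystander..
- reagent: Amber glass bottle, 60 mm wide, 130 mm tall; bystander. Origin under its centre.
- jar: White jar with blue cap, 64 mm wide, 100 mm tall; bystander. Origin under its centre.
- beaker: Glass beaker, 70 mm wide, 85 mm tall; bystander. Origin under its centre.
Not all that is in view belongs to the job. What is shaped like the part that bears post_center but purple or turquoise is not meant.

How it is judged:
On the way, in this order (a step that is already met when the one before it is completed fails the run):
1. the orange-sleeved upright stands fully home in the carriage's bore (z of post_center in the frame of bore below 0.045 m and horizontal distance between post_center and bore below 0.01 m and angle between post_center's own z axis and vertical below 0.12 rad), for 0.2 s.
2. the carriage is pressed on the stop with the pointer in the green zone, upright still home (all of step 1 and value of joint stop between 0.014 and 0.026 m and contact force between carriage and stop above 6 N and contact force between any of the fingers, the arm and carriage above 5 N), for 1 s.
At the end, for the whole second after the job is handed in: The robot is still touching the carriage and pressing it (more than 5 N) against the sprung stop, which is pushed back 14 to 26 mm (7 to 13 N) and steady (below 10 mm/s); the orange-sleeved upright stands in the bore within 5 mm of fully home, within 0.12 rad of upright and 10 mm of the bore's axis (all of step 2 and linear speed of carriage below 0.01 m/s and velocity of joint stop between -0.01 and 0.01 m/s); the arm keeps its last pose, push and grip.
It fails at once if the stop's pointer reaches the red zone (36 mm) (value of joint stop above 0.036 m).
It fails at once if the orange-sleeved upright is tipped over (angle between post_center's own z axis and vertical above 1 rad).
It fails at once if a bystander is moved by more than 30 mm (distance of any of lens_post, screen_post, tape, screwdriver, reagent, jar, beaker from where it was at the start of the episode above 0.03 m).
It also fails if it takes over 64 s, if anything falls off the work surface, if the arm or the gripper's body presses on something with over 40 N, if the wrist force passes 120 N, or if a joint passes its speed limit or range.

## Working session

There is one attempt and no reset: what is moved stays moved. The work goes in short steps, Python scripts to look and compute and a tool call to move; the robot and the scene stay as the last step left them, time stands still between calls to the robot, and variables do not carry over. Pictures are saved under pics/ and viewed, about 8 in all and at most 12, crops included, and the job is handed in when it is done.

Besides the shell and the picture viewer there is one more tool, called after ">>>" as name([rows], argument=value, ...), one row to a line, values as JSON. step_arm: Moves the arm, as the interface text tells. Its arguments: {"type":"object","properties":{"targets":{"type":"array","items":{"type":"object","properties":{"hand":{"type":"number"},"delta_pos":{"type":"array","items":{"type":"number"}},"twist":{"type":"array","items":{"type":"number"}}}}}},"required":["targets"]}

```bash
mkdir -p pics; cat > h.py <<'E'
import numpy as np, cv2
from workcell import ctrl
def cam(n,save=None):
    d=ctrl.get_image(n); im=np.array(d["pixels"],dtype=np.uint8)
    f=im.shape[0]/2/np.tan(np.radians(d["fov_y"])/2)
    d["K"]=np.array([[f,0,d["cx"]],[0,f,d["cy"]],[0,0,1]]); d["R"]=np.array(d["R"]);d["t"]=np.array(d["t"]).ravel();d["dist"]=np.array(d["dist"],float)
    if save: cv2.imwrite("pics/"+save,im)
    d["im"]=im; return d
def ray(d,uv):
    u=cv2.undistortPoints(np.array(uv,float).reshape(-1,1,2),d["K"],d["dist"]).reshape(-1,2)
    v=np.c_[u,np.ones(len(u))]@d["R"]; return -d["R"].T@d["t"],v
def onz(d,uv,z):
    o,v=ray(d,uv); return o+v*((z-o[2])/v[:,2])[:,None]
def proj(d,X):
    return cv2.projectPoints(np.array(X,float).reshape(-1,1,3),cv2.Rodrigues(d["R"])[0],d["t"],d["K"],d["dist"])[0].reshape(-1,2)
def tri(views): # [(d,uv)]
    A=np.zeros((3,3));b=np.zeros(3)
    for d,uv in views:
        o,v=ray(d,uv);v=v[0]/np.linalg.norm(v[0]);P=np.eye(3)-np.outer(v,v);A+=P;b+=P@o
    return np.linalg.solve(A,b)
def blobs(d,lo,hi,mn=40):
    m=cv2.inRange(cv2.cvtColor(d["im"],cv2.COLOR_BGR2HSV),np.array(lo),np.array(hi))
    n,l,s,c=cv2.connectedComponentsWithStats(m)
    return [(c[i],s[i],l==i) for i in range(1,n) if s[i,4]>=mn]
E
python3 - <<'E'
from h import *
np.set_printoptions(precision=4,suppress=True)
a=cam("top");b=cam("side")
cv2.imwrite("pics/top.png",a["im"]);cv2.imwrite("pics/side.png",b["im"])
for d in(a,b): print(d["K"][0,0],d["dist"],-d["R"].T@d["t"],d["R"][2])
s=ctrl.read_state();print(s)
E
```

```text
469.40843169603295 [0.036 0.    0.    0.    0.   ] [ 0.4817 -0.0372  1.2561] [ 0.113  -0.0265 -0.9932]
502.461156777081 [-0.0103  0.      0.      0.      0.    ] [ 0.3739 -0.9655  0.701 ] [ 0.2179  0.8185 -0.5315]
{'time_s': 0.1, 'joint_positions': array([ 1.2374,  0.4808,  1.5968, -0.    ,  1.0651, -0.0466]), 'dq': array([-0.0005, -0.0001, -0.0014,  0.0001, -0.0003, -0.0008]), 'effort': array([  0.    , -95.2256, -43.1036,   0.    ,   0.0053,   0.    ]), 'ee_pos': array([0.1837, 0.6231, 0.2307]), 'eef_rot': array([[-0.0004, -0.9592,  0.2829],
       [-0.001 ,  0.2829,  0.9592],
       [-1.    ,  0.    , -0.0011]]), 'force': array([ 0.4735, -0.1022, -0.2752]), 'wrist_torque': array([-0.0131,  0.0207,  0.0433]), 'grip_width': 1.0024748134821295}
```

View pics/top.png

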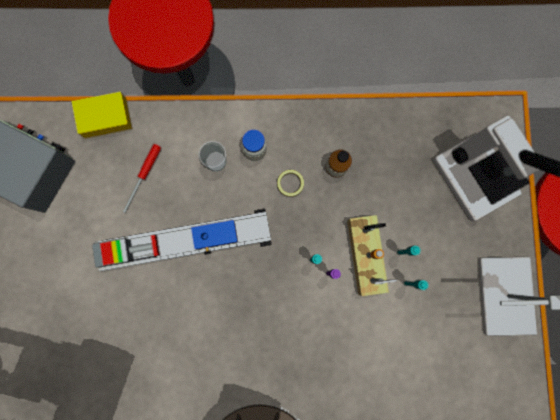

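View pics/side.png

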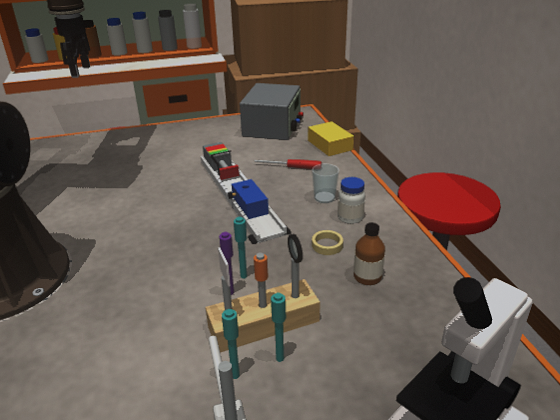

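The top view shows the rail (95–270, 215–268) with the carriage at about (215,236) and the stop to the left. The rack is at about (368,255), with the orange sleeve in its middle hole at (377,254). Lens and screen posts are at either end, and purple and turquoise decoys stand nearby.

```bash
cat > m.py <<'E'
from h import *
np.set_printoptions(precision=4,suppress=True)
a=cam("top");b=cam("side")
def show(d,n,lo,hi,mn=40):
    for c,s,_ in blobs(d,lo,hi,mn): print(n,c.round(1),s)
for n,d in(("top",a),("side",b)):
    show(d,n+" orange",(5,150,120),(14,255,255),30)
    show(d,n+" blue",(112,150,60),(125,255,255),100)
    show(d,n+" teal",(80,120,60),(98,255,255),30)
    show(d,n+" purple",(130,100,60),(155,255,255),20)
    show(d,n+" red",(0,170,100),(4,255,255),60)
def rect(m,z):
    c,_=cv2.findContours(m.astype(np.uint8),0,2); c=max(c,key=cv2.contourArea)
    r=cv2.minAreaRect(c); return onz(a,cv2.boxPoints(r),z)
for c,s,m in blobs(a,(112,150,60),(125,255,255),100):
    P=rect(m,.057);print("blue rect",P,P.mean(0))
for c,s,m in blobs(a,(15,60,120),(28,200,255),400):
    P=rect(m,.05);print("wood",c,P[:,:2].tolist(),P.mean(0))
E
python3 m.py
```

```text
top teal [414.5 250. ] [410 246  10   9  78]
top teal [316.5 258.8] [311 254  11  10  80]
top teal [422.3 284.6] [417 280  11  10  82]
top purple [334.7 273.3] [330 269  10  10  77]
top red [160.4  29.8] [ 109    0  104   69 5827]
top red [149.  161.1] [138 144  23  35 292]
top red [550.  208.6] [ 537  174   23   76 1278]
top red [154.3 245.3] [152 235   6  21  70]
top red [106.3 253. ] [101 242  12  23 205]
side orange [148.7  54.2] [ 89  47 124  15 419]
side orange [42.4 64.4] [ 20  61  43   7 112]
side orange [316.3 111.3] [301 104  28  18  87]
side orange [192.9 118.7] [146 113  94  13 148]
side orange [ 68.2 134. ] [ 30 128  81  12 107]
side orange [412.9 216.7] [351 150 119 127 713]
side orange [260.  258.9] [254 255  13   8  47]
side orange [540.6 357.9] [521 334  39  49 315]
side blue [352.3 183. ] [341 177  23  13 211]
side blue [248.9 191.9] [232 180  35  25 492]
side teal [239.1 228.8] [234 217  11  25 220]
side teal [241.7 262.8] [239 249   7  29 119]
side teal [277.2 306.6] [271 293  14  30 246]
side teal [228.5 314.7] [222 309  14  12 124]
side teal [228.9 331.5] [226 322   7  18  39]
side teal [278.5 344.5] [276 328   6  34 162]
side teal [232.3 361.3] [229 345   9  34  96]
side purple [225.2 243.1] [219 232  12  26 201]
side red [303.2 162.3] [288 160  33   6 154]
side red [449.  198.3] [ 398  173  102   52 4026]
wood [362.9679 256.1575] [[0.6082970630471087, -0.24269770138163638], [0.6154749632348483, -0.29150182883515274], [0.4147295705877161, -0.3159669875431965], [0.4079399615879803, -0.2680779056643845]] [ 0.5116 -0.2796  0.05  ]
```

```bash
python3 - <<'E'
from h import *
im=cv2.imread("pics/top.png")
A=cv2.resize(im[205:280,85:285],None,fx=4,fy=4,interpolation=cv2.INTER_CUBIC)
B=cv2.resize(im[205:305,300:440],None,fx=3,fy=3,interpolation=cv2.INTER_CUBIC)
C=np.zeros((600,800,3),np.uint8);C[:300,:800]=A;C[300:,:420]=B;cv2.imwrite("pics/crop.png",C)
h=cv2.cvtColor(im,cv2.COLOR_BGR2HSV);print(h[236,225],h[254,377],h[245,154])
E
```

```text
[109 198 182] [ 60   7 150] [  2 237 182]
```

View pics/crop.png

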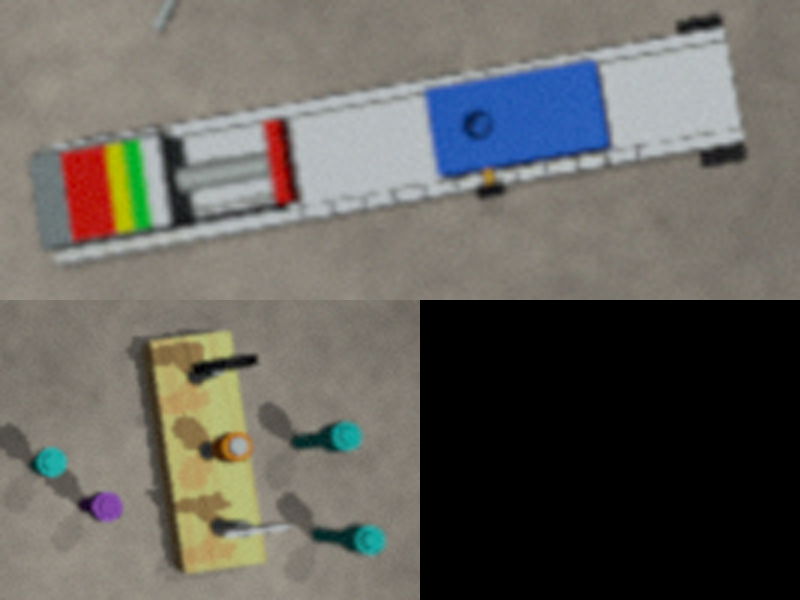

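The crop shows the bore at full-frame (204.5,236), the upright's steel top at (379.3,253.7) and the stop pad at x≈154.

```bash
cat > m.py <<'E'
from h import *
np.set_printoptions(precision=4,suppress=True)
a=cam("top")
def rect(m,z):
    c,_=cv2.findContours(m.astype(np.uint8),0,2); c=max(c,key=cv2.contourArea)
    r=cv2.minAreaRect(c); return onz(a,cv2.boxPoints(r),z)
for c,s,m in blobs(a,(104,130,60),(118,255,255),300):
    if not 180<c[0]<260: continue
    m=cv2.morphologyEx(m.astype(np.uint8),cv2.MORPH_CLOSE,np.ones((7,7)))
    P=rect(m,.057);C=P.mean(0);print("carriage",P[:,:2].tolist(),C)
    e=[P[1]-P[0],P[2]-P[1]];e=max(e,key=np.linalg.norm);L=np.linalg.norm(e);e=e/L;e*=np.sign(e[1]);print("len",L,"dir",e,"yaw",np.arctan2(e[1],e[0]),"bore",C+.025*e,"rear",C-.055*e)
print("bore px",onz(a,[204.5,236],.053))
for c,s,m in blobs(a,(4,130,120),(17,255,255),15):
    if 360<c[0]<395 and 240<c[1]<270: print("orange",c,s,onz(a,s[:2]+s[2:4]/2-.5,.16))
print("post top",onz(a,[379.3,253.7],.165))
print("decoys",onz(a,[[414.5,250],[316.5,258.8],[422.3,284.6],[334.7,273.3]],.15))
print("stop face px",onz(a,[157.3,245],.051),"rail ends",onz(a,[[267,223.5],[97,259]],.024))
E
python3 m.py
```

```text
carriage [[0.8172065424994692, 0.03866050015914793], [0.856877719087659, -0.0010739774470058805], [0.8174323563779362, -0.03832695444085733], [0.778020975345505, 0.0014737770370244]] [0.8174 0.0002 0.057 ]
len 0.05614829438660869 dir [-0.7065  0.7077 -0.    ] yaw 2.355397305090138 bore [0.7997 0.0179 0.057 ] rear [ 0.8562 -0.0387  0.057 ]
carriage [[0.5923826235872708, 0.16288608687617992], [0.6095279875484614, 0.05458548089433904], [0.553640074583984, 0.04539845444858977], [0.5368579941794794, 0.15319549314897812]] [0.5731 0.104  0.057 ]
len 0.10964937191518993 dir [-0.1564  0.9877 -0.    ] yaw 1.7278059975544378 bore [0.5692 0.1287 0.057 ] rear [0.5817 0.0497 0.057 ]
bore px [[0.5696 0.1285 0.053 ]]
orange [377.2    251.1333] [374 250   9   6  15] [[ 0.515  -0.2902  0.16  ]]
post top [[ 0.512 -0.292  0.165]]
decoys [[ 0.5195 -0.3791  0.15  ]
 [ 0.5035 -0.1468  0.15  ]
 [ 0.4384 -0.3928  0.15  ]
 [ 0.4688 -0.1885  0.15  ]]
stop face px [[0.5493 0.2481 0.051 ]] rail ends [[ 0.6013 -0.0315  0.024 ]
 [ 0.5181  0.4076  0.024 ]]
```

```bash
cat > p.py <<'E'
import sys; from h import *
from scipy.spatial.transform import Rotation as Ro
# usage: p.py yaw(z axis) x,y,z ...  -> rows relative to measured pose
np.set_printoptions(precision=1,suppress=True)
s=ctrl.read_state();R=s["eef_rot"];p=s["ee_pos"]
y=float(sys.argv[1]);z=np.array([np.cos(y),np.sin(y),0]);x=np.array([0,0,-1.]);T=np.c_[x,np.cross(z,x),z]
print("twist",np.degrees(Ro.from_matrix(R.T@T).as_rotvec()),"t",s["time_s"],"q6",s["joint_positions"][5],"pos",(p*1000),"F",s["force"],"grip",round(s["grip_width"]*85.4,1))
for a in sys.argv[2:]: print(a,1000*R.T@(np.array(eval(a))-p))
E
python3 p.py 1.692 .42,.40,.26 .53,.15,.26 .56,-.06,.26 .512,-.291,.26
```

```text
twist [-23.4  -0.   -0. ] t 0.25 q6 -0.04658893535690594 pos [183.8 623.3 231. ] F [-0.2  1.1 -0.4] grip 85.5
.42,.40,.26 [ -28.9 -289.7 -147.4]
.53,.15,.26 [ -28.8 -466.  -356. ]
.56,-.06,.26 [ -28.7 -554.2 -548.9]
.512,-.291,.26 [ -28.6 -573.5 -784.1]
```

>>> step_arm([
  {"hand":85,"delta_pos":[-29,-290,-147],"twist":[-23.4,0,0]},
  {"hand":85,"delta_pos":[-29,-290,-147],"twist":[-23.4,0,0]},
  {"hand":85,"delta_pos":[-29,-290,-147],"twist":[-23.4,0,0]},
  {"hand":85,"delta_pos":[-29,-290,-147],"twist":[-23.4,0,0]},
  {"hand":85,"delta_pos":[-29,-290,-147],"twist":[-23.4,0,0]},
  {"hand":85,"delta_pos":[-29,-290,-147],"twist":[-23.4,0,0]},
  {"hand":85,"delta_pos":[-29,-466,-356],"twist":[-23.4,0,0]},
  {"hand":85,"delta_pos":[-29,-466,-356],"twist":[-23.4,0,0]},
  {"hand":85,"delta_pos":[-29,-466,-356],"twist":[-23.4,0,0]},
  {"hand":85,"delta_pos":[-29,-466,-356],"twist":[-23.4,0,0]},
  {"hand":85,"delta_pos":[-29,-466,-356],"twist":[-23.4,0,0]},
  {"hand":85,"delta_pos":[-29,-466,-356],"twist":[-23.4,0,0]},
])

```text
time_s: 1.45
ee_pos: [0.5293, 0.1511, 0.2604]
eef_rot: [[0.0, -0.993, -0.121], [0.0, -0.121, 0.993], [-1.0, -0.0, 0.0]]
force: [0.8, 0.8, -0.9]
grip_width: 0.997
```

```bash
python3 p.py 1.692 .56,-.06,.26 .512,-.291,.26
```

```text
twist [0. 0. 0.] t 1.45 q6 -1.4694397961073202 pos [529.3 151.1 260.4] F [ 0.8  0.8 -0.9] grip 85.2
.56,-.06,.26 [   0.4   -4.9 -213.2]
.512,-.291,.26 [   0.4   70.7 -436.7]
```

>>> step_arm([
  {"hand":85,"delta_pos":[0,-5,-213],"twist":[0,0,0]},
  {"hand":85,"delta_pos":[0,-5,-213],"twist":[0,0,0]},
  {"hand":85,"delta_pos":[0,-5,-213],"twist":[0,0,0]},
  {"hand":85,"delta_pos":[0,-5,-213],"twist":[0,0,0]},
  {"hand":85,"delta_pos":[0,71,-437],"twist":[0,0,0]},
  {"hand":85,"delta_pos":[0,71,-437],"twist":[0,0,0]},
  {"hand":85,"delta_pos":[0,71,-437],"twist":[0,0,0]},
  {"hand":85,"delta_pos":[0,71,-437],"twist":[0,0,0]},
  {"hand":85,"delta_pos":[0,71,-437],"twist":[0,0,0]},
  {"hand":85,"delta_pos":[0,71,-437],"twist":[0,0,0]},
  {"hand":85,"delta_pos":[0,71,-437],"twist":[0,0,0]},
])

```text
time_s: 2.55
ee_pos: [0.5107, -0.2903, 0.26]
eef_rot: [[-0.0, -0.993, -0.119], [0.0, -0.119, 0.993], [-1.0, 0.0, 0.0]]
force: [0.6, 0.4, 0.8]
grip_width: 0.996
```

```bash
python3 p.py 1.692; python3 - <<'E'
from h import *
np.set_printoptions(precision=4,suppress=True)
d=cam("wrist","w1.png");print(d["K"][0],d["dist"],-d["R"].T@d["t"],d["R"][2])
print(proj(d,[[.512,-.291,.16]]))
for c,s,m in blobs(d,(4,130,80),(17,255,255),80): print(c,s,onz(d,c,.16))
E
```

```text
twist [-0.1  0.  -0. ] t 2.55 q6 -2.2585792273965306 pos [ 510.7 -290.3  260. ] F [0.6 0.4 0.8] grip 85.1
[359.7452   0.     276.4528] [0.0231 0.     0.     0.     0.    ] [ 0.4312 -0.2998  0.4041] [ 0.307   0.0379 -0.951 ]
[[274.8652 213.7989]]
[274.3926 196.9628] [257 184  32  46 484] [[ 0.4996 -0.2928  0.16  ]]
[273.5514 212.6449] [261 203  23  24 107] [[ 0.5112 -0.292   0.16  ]]
[305.3062 384.6492] [284 370  50  29 898] [[ 0.6593 -0.2478  0.16  ]]
```

View pics/w1.png

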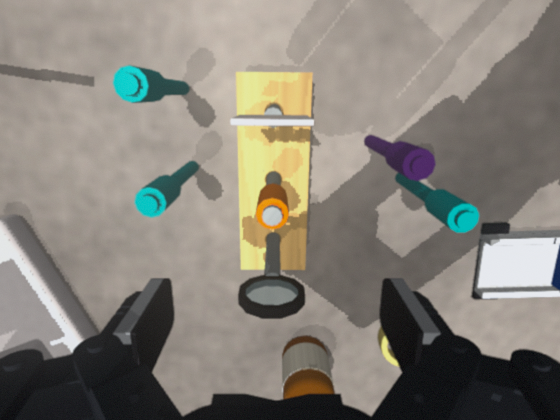

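The wrist view shows the orange sleeve's top ring centred at (272,214), within 3 px of the prediction, and both finger paths are clear. Descending to grip.

>>> step_arm([
  {"hand":85,"delta_pos":[40,0,-1],"twist":[0,0,0]},
  {"hand":85,"delta_pos":[80,0,-1],"twist":[0,0,0]},
  {"hand":85,"delta_pos":[115,0,-1],"twist":[0,0,0]},
  {"hand":85,"delta_pos":[139,0,-1],"twist":[0,0,0]},
  {"hand":85,"delta_pos":[139,0,-1],"twist":[0,0,0]},
  {"hand":10,"delta_pos":[139,0,-1],"twist":[0,0,0]},
  {"hand":10,"delta_pos":[139,0,-1],"twist":[0,0,0]},
  {"hand":10,"delta_pos":[139,0,-1],"twist":[0,0,0]},
  {"hand":10,"delta_pos":[139,0,-1],"twist":[0,0,0]},
  {"hand":10,"delta_pos":[139,0,-1],"twist":[0,0,0]},
  {"hand":10,"delta_pos":[139,0,-1],"twist":[0,0,0]},
  {"hand":10,"delta_pos":[139,0,-1],"twist":[0,0,0]},
])

```text
time_s: 3.8
ee_pos: [0.5122, -0.2913, 0.1225]
eef_rot: [[0.002, -0.993, -0.121], [-0.002, -0.121, 0.993], [-1.0, -0.002, -0.002]]
force: [-0.4, -2.0, 6.8]
grip_width: 0.265
```

```bash
python3 p.py 1.692
```

```text
twist [ 0.  -0.1  0.1] t 3.8 q6 -2.260298497572607 pos [ 512.2 -291.3  122.5] F [-0.4 -2.   6.8] grip 22.6
```

>>> step_arm([
  {"hand":10,"delta_pos":[-15,0,0],"twist":[0,0,0]},
  {"hand":10,"delta_pos":[-35,0,0],"twist":[0,0,0]},
  {"hand":10,"delta_pos":[-60,0,0],"twist":[0,0,0]},
  {"hand":10,"delta_pos":[-95,0,0],"twist":[0,0,0]},
  {"hand":10,"delta_pos":[-130,0,0],"twist":[0,0,0]},
  {"hand":10,"delta_pos":[-160,0,0],"twist":[0,0,0]},
  {"hand":10,"delta_pos":[-180,0,0],"twist":[0,0,0]},
  {"hand":10,"delta_pos":[-180,0,0],"twist":[0,0,0]},
])

```text
time_s: 4.6
ee_pos: [0.5125, -0.2911, 0.3046]
eef_rot: [[0.004, -0.993, -0.121], [-0.003, -0.121, 0.993], [-1.0, -0.004, -0.003]]
force: [-0.4, -0.3, -0.7]
grip_width: 0.265
```

```bash
python3 p.py 1.692 .5695,.1286,.30; python3 - <<'E'
from h import *
a=cam("side","s2.png")
print(proj(a,[[.512,-.291,.3]]))
cv2.imwrite("pics/s2.png",a["im"])
E
```

```text
twist [ 0.  -0.2  0.2] t 4.6 q6 -2.2603103999124188 pos [ 512.5 -291.1  304.6] F [-0.4 -0.3 -0.7] grip 22.6
.5695,.1286,.30 [   3.7 -107.5  409.7]
[[256.38909373 187.13694953]]
```

View pics/s2.png

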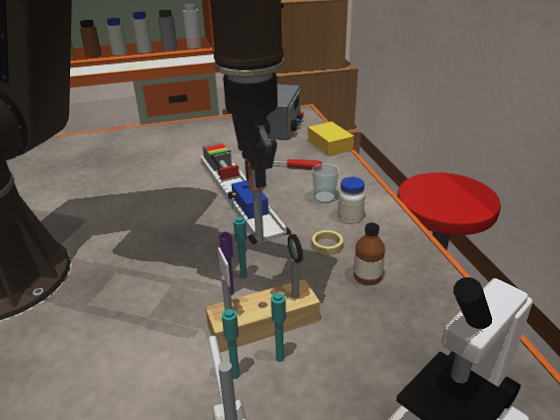

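The upright is out of the rack and hangs vertically (foot at about (258,240)). Moving it above the bore.

>>> step_arm([
  {"hand":10,"delta_pos":[0,-12,45],"twist":[0,0,0]},
  {"hand":10,"delta_pos":[0,-24,90],"twist":[0,0,0]},
  {"hand":10,"delta_pos":[0,-36,135],"twist":[0,0,0]},
  {"hand":10,"delta_pos":[0,-48,180],"twist":[0,0,0]},
  {"hand":10,"delta_pos":[0,-60,225],"twist":[0,0,0]},
  {"hand":10,"delta_pos":[0,-72,270],"twist":[0,0,0]},
  {"hand":10,"delta_pos":[0,-84,315],"twist":[0,0,0]},
  {"hand":10,"delta_pos":[0,-95,360],"twist":[0,0,0]},
  {"hand":10,"delta_pos":[0,-102,390],"twist":[0,0,0]},
  {"hand":10,"delta_pos":[30,-107,410],"twist":[0,0,0]},
  {"hand":10,"delta_pos":[70,-107,410],"twist":[0,0,0]},
  {"hand":10,"delta_pos":[85,-107,410],"twist":[0,0,0]},
])

```text
time_s: 5.85
ee_pos: [0.5651, 0.1301, 0.2116]
eef_rot: [[-0.006, -0.992, -0.123], [-0.001, -0.123, 0.992], [-1.0, 0.006, -0.0]]
force: [-0.3, -1.2, -0.4]
grip_width: 0.265
```

```bash
python3 p.py 1.692 .5695,.1286,.20; python3 - <<'E'
from h import *
np.set_printoptions(precision=4,suppress=True)
s=cam("side");w=cam("wrist")
p=ctrl.read_state()["ee_pos"]; foot=[p[0],p[1],p[2]-.121-.019+.034]; print("foot nominal",foot)
for n,d in(("s",s),("w",w)): print(n,"foot",proj(d,[foot]),"bore",proj(d,[[.5695,.1286,.057]]))
C=np.zeros((600,800,3),np.uint8)
f=proj(s,[foot])[0].astype(int);A=s["im"][f[1]-45:f[1]+55,f[0]-65:f[0]+65];print("side crop origin",f-[65,45])
C[:300,:390]=cv2.resize(A,None,fx=3,fy=3);C[300:,:400]=cv2.resize(w["im"],(400,300));C[:300,400:]=cv2.resize(w["im"][100:310,140:420],(400,300))
cv2.imwrite("pics/c2.png",C)
E
```

```text
twist [ 0.1 -0.  -0.3] t 5.85 q6 -1.5199319524451598 pos [565.1 130.1 211.6] F [-0.3 -1.2 -0.4] grip 22.6
.5695,.1286,.20 [11.6 -4.2 -2. ]
foot nominal [np.float64(0.5654796294138945), np.float64(0.12944354212995401), np.float64(0.10670487413888895)]
s foot [[242.6472 169.4958]] bore [[245.4243 186.6227]]
w foot [[275.859  212.6402]] bore [[274.3861 199.2744]]
side crop origin [177 124]
```

View pics/c2.png

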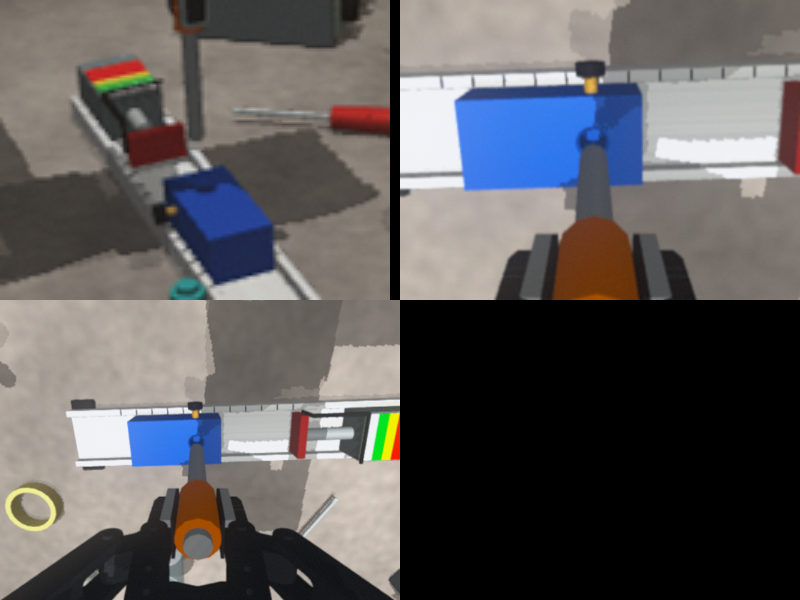

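Both views agree with the prediction: foot at (242,170) in the side view, bore at about (275,197) in the wrist view. Now I'll let the arm settle lower down and correct.

>>> step_arm([
  {"hand":10,"delta_pos":[15,-1,0],"twist":[0,0,0]},
  {"hand":10,"delta_pos":[30,-1,0],"twist":[0,0,0]},
  {"hand":10,"delta_pos":[30,-1,0],"twist":[0,0,0]},
  {"hand":10,"delta_pos":[30,-1,0],"twist":[0,0,0]},
  {"hand":10,"delta_pos":[30,-1,0],"twist":[0,0,0]},
])

```text
time_s: 6.45
ee_pos: [0.5694, 0.1297, 0.1873]
eef_rot: [[0.001, -0.993, -0.121], [0.0, -0.121, 0.993], [-1.0, -0.001, 0.0]]
force: [0.2, 0.4, -1.7]
grip_width: 0.269
```

```bash
python3 p.py 1.692 .5695,.1286,.128; python3 m.py | grep -A1 carriage|tail -2
```

```text
twist [0.  0.  0.1] t 6.45 q6 -1.5201137538715082 pos [569.4 129.7 187.3] F [ 0.2  0.4 -1.7] grip 22.9
.5695,.1286,.128 [59.3  0.1 -1.2]
carriage [[0.5992005409812168, 0.11887170967826427], [0.6093804950938444, 0.054561261597395105], [0.553639996805142, 0.0453984552896218], [0.5436712609126145, 0.10940929716292444]] [0.5765 0.0821 0.057 ]
len 0.06511117567743169 dir [-0.1563  0.9877 -0.    ] yaw 1.7277876711407762 bore [0.5726 0.1068 0.057 ] rear [0.5851 0.0277 0.057 ]
```

>>> step_arm([
  {"hand":10,"delta_pos":[10,0,-1],"twist":[0,0,0]},
  {"hand":10,"delta_pos":[20,0,-1],"twist":[0,0,0]},
  {"hand":10,"delta_pos":[28,0,-1],"twist":[0,0,0]},
  {"hand":10,"delta_pos":[34,0,-1],"twist":[0,0,0]},
  {"hand":10,"delta_pos":[38,0,-1],"twist":[0,0,0]},
  {"hand":10,"delta_pos":[38,0,-1],"twist":[0,0,0]},
])

```text
time_s: 7.1
ee_pos: [0.5686, 0.1287, 0.1475]
eef_rot: [[-0.001, -0.993, -0.121], [-0.0, -0.121, 0.993], [-1.0, 0.001, -0.0]]
force: [0.3, 0.5, -1.5]
grip_width: 0.268
```

```bash
python3 p.py 1.692 .5695,.1286,.128
```

```text
twist [ 0.  -0.  -0.1] t 7.1 q6 -1.521820212599815 pos [568.6 128.7 147.5] F [ 0.3  0.5 -1.5] grip 22.9
.5695,.1286,.128 [19.5 -0.9 -0.2]
```

No contact force with the foot 17 mm below the top face, so it is in the bore. Going home.

>>> step_arm([
  {"hand":10,"delta_pos":[7,0,0],"twist":[0,0,0]},
  {"hand":10,"delta_pos":[13,0,0],"twist":[0,0,0]},
  {"hand":10,"delta_pos":[17,0,0],"twist":[0,0,0]},
  {"hand":10,"delta_pos":[18,0,0],"twist":[0,0,0]},
  {"hand":10,"delta_pos":[18,0,0],"twist":[0,0,0]},
  {"hand":10,"delta_pos":[18,0,0],"twist":[0,0,0]},
])

```text
time_s: 7.7
ee_pos: [0.569, 0.1288, 0.1304]
eef_rot: [[0.0, -0.993, -0.121], [0.0, -0.121, 0.993], [-1.0, -0.0, 0.0]]
force: [-0.1, -0.0, -1.2]
grip_width: 0.263
```

```bash
python3 p.py 1.692; python3 - <<'E'
from h import *
np.set_printoptions(precision=1,suppress=True)
s=cam("side");w=cam("wrist")
ax=np.array([.5695,.1286,0])
print("side: sleeve bottom/top, post top pred",proj(s,[ax+[0,0,z] for z in(.122,.167,.172)]).tolist())
C=np.zeros((300,800,3),np.uint8)
C[:,:400]=cv2.resize(s["im"][100:220,170:330],(400,300));C[:,400:]=cv2.resize(w["im"],(400,300));cv2.imwrite("pics/c3.png",C)
E
```

```text
twist [0. 0. 0.] t 7.7 q6 -1.5218246442078949 pos [569.  128.8 130.4] F [-0.1 -0.  -1.2] grip 22.5
side: sleeve bottom/top, post top pred [[243.9378975415515, 163.97867876568733], [242.86075509218387, 147.55498773451924], [242.73852820347997, 145.69057668672983]]
```

View pics/c3.png

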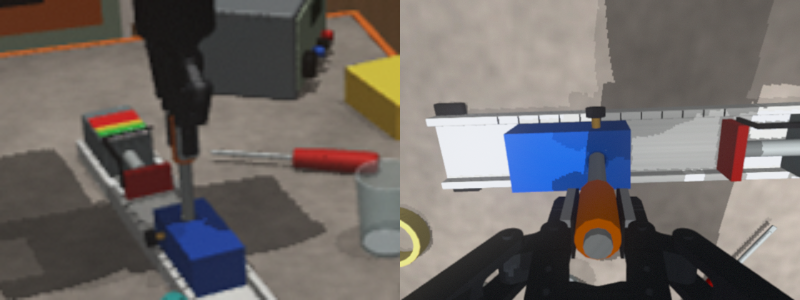

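The upright stands in the bore. I'll lower it another 2 mm, open, and retreat up.

>>> step_arm([
  {"hand":10,"delta_pos":[2,0,0],"twist":[0,0,0]},
  {"hand":10,"delta_pos":[2,0,0],"twist":[0,0,0]},
  {"hand":85,"delta_pos":[2,0,0],"twist":[0,0,0]},
  {"hand":85,"delta_pos":[2,0,0],"twist":[0,0,0]},
  {"hand":85,"delta_pos":[2,0,0],"twist":[0,0,0]},
  {"hand":85,"delta_pos":[2,0,0],"twist":[0,0,0]},
  {"hand":85,"delta_pos":[2,0,0],"twist":[0,0,0]},
  {"hand":85,"delta_pos":[2,0,0],"twist":[0,0,0]},
  {"hand":85,"delta_pos":[2,0,0],"twist":[0,0,0]},
])

```text
time_s: 8.7
ee_pos: [0.5689, 0.1287, 0.1282]
eef_rot: [[-0.0, -0.993, -0.121], [-0.0, -0.121, 0.993], [-1.0, 0.0, -0.0]]
force: [0.1, -0.4, -0.2]
grip_width: 0.999
```

>>> step_arm([
  {"hand":85,"delta_pos":[-20,0,0],"twist":[0,0,0]},
  {"hand":85,"delta_pos":[-60,0,0],"twist":[0,0,0]},
  {"hand":85,"delta_pos":[-105,0,0],"twist":[0,0,0]},
  {"hand":85,"delta_pos":[-120,0,0],"twist":[0,0,0]},
  {"hand":85,"delta_pos":[-120,0,0],"twist":[0,0,0]},
])

```text
time_s: 9.2
ee_pos: [0.5704, 0.129, 0.2511]
eef_rot: [[0.005, -0.993, -0.121], [0.001, -0.121, 0.993], [-1.0, -0.005, 0.0]]
force: [-0.5, -1.2, -0.0]
grip_width: 0.998
```

```bash
python3 p.py 1.735 .6006,-.07,.25 .6006,-.07,.034 .589,-.004,.034; python3 - <<'E'
from h import *
s=cam("side");w=cam("wrist")
np.set_printoptions(precision=4,suppress=True)
print("side pred post top",proj(s,[[.5695,.1286,.172]]),"side crop 170,100 x2.5 ; wrist pred",proj(w,[[.5695,.1286,.172],[.5695,.1286,.177]]))
C=np.zeros((420,960,3),np.uint8)
C[:300,:400]=cv2.resize(s["im"][100:220,170:330],(400,300));C[:,400:]=w["im"];cv2.imwrite("pics/c4.png",C[:,160:] if 0 else cv2.resize(C,(800,350)))
for lo,hi in[((4,130,80),(17,255,255)),((104,130,60),(118,255,255))]:
  for c,ss,m in blobs(w,lo,hi,200): print(c,ss,onz(w,c,.172))
E
```

```text
twist [-2.4  0.   0.3] t 9.2 q6 -1.5218000032613244 pos [570.4 129.  251.1] F [-0.5 -1.2 -0. ] grip 85.2
.6006,-.07,.25 [   1.1   -5.8 -201.2]
.6006,-.07,.034 [ 217.1   -4.8 -201.2]
.589,-.004,.034 [ 217.1   -1.3 -134.3]
side pred post top [[242.7385 145.6906]] side crop 170,100 x2.5 ; wrist pred [[275.7267 222.7992]
 [275.7189 225.4698]]
[531.3106 173.4905] [520 144  26  60 367] [[0.5181 0.2817 0.172 ]]
[276.8028 212.3534] [258 189  36  48 781] [[0.5623 0.1284 0.172 ]]
[246.2207 177.1866] [ 190  147  118   66 6212] [[0.5415 0.1066 0.172 ]]
```

View pics/c4.png

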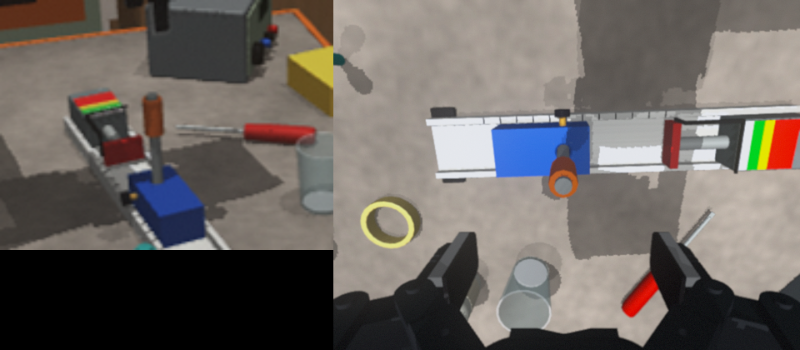

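The upright is home: its top is at (243,145) in the side view against a predicted (242.7,145.7). Next I go behind the carriage with the fingers shut.

```bash
python3 p.py 1.735 .5896,.004,.25 .5896,.004,.024
```

```text
twist [-2.4 -0.   0. ] t 9.3 q6 -1.521828241345194 pos [568.7 128.7 248. ] F [-0.5  0.3 -0.1] grip 85.1
.5896,.004,.25 [  -2.    -5.6 -126.3]
.5896,.004,.024 [ 224.    -5.6 -126.3]
```

>>> step_arm([
  {"hand":0,"delta_pos":[0,-2,-45],"twist":[-2.4,0,0]},
  {"hand":0,"delta_pos":[0,-4,-90],"twist":[-2.4,0,0]},
  {"hand":0,"delta_pos":[0,-6,-126],"twist":[-2.4,0,0]},
  {"hand":0,"delta_pos":[0,-6,-126],"twist":[-2.4,0,0]},
  {"hand":0,"delta_pos":[40,-6,-126],"twist":[-2.4,0,0]},
  {"hand":0,"delta_pos":[80,-6,-126],"twist":[-2.4,0,0]},
  {"hand":0,"delta_pos":[120,-6,-126],"twist":[-2.4,0,0]},
  {"hand":0,"delta_pos":[160,-6,-126],"twist":[-2.4,0,0]},
  {"hand":0,"delta_pos":[190,-6,-126],"twist":[-2.4,0,0]},
  {"hand":0,"delta_pos":[210,-6,-126],"twist":[-2.4,0,0]},
  {"hand":0,"delta_pos":[220,-6,-126],"twist":[-2.4,0,0]},
  {"hand":0,"delta_pos":[222,-6,-126],"twist":[-2.4,0,0]},
])

```text
time_s: 10.5
ee_pos: [0.5888, 0.0048, 0.0245]
eef_rot: [[-0.003, -0.987, -0.163], [0.0, -0.163, 0.987], [-1.0, 0.003, 0.001]]
force: [-0.3, 0.5, 0.7]
grip_width: 0.001
```

```bash
python3 p.py 1.735 .5896,.004,.024 .5851,.0310,.024; python3 - <<'E'
from h import *
w=cam("wrist");t=cam("top")
C=np.zeros((420,800,3),np.uint8);C[:,:560]=w["im"]
C[:225,200:]=cv2.resize(t["im"][205:280,85:285],(600,225));cv2.imwrite("pics/c5.png",C)
E
```

```text
twist [-0.   0.  -0.2] t 10.5 q6 -1.7779025895755463 pos [588.8   4.8  24.5] F [-0.3  0.5  0.7] grip 0.1
.5896,.004,.024 [ 0.5 -0.6 -0.9]
.5851,.0310,.024 [ 0.6 -0.6 26.5]
```

View pics/c5.png

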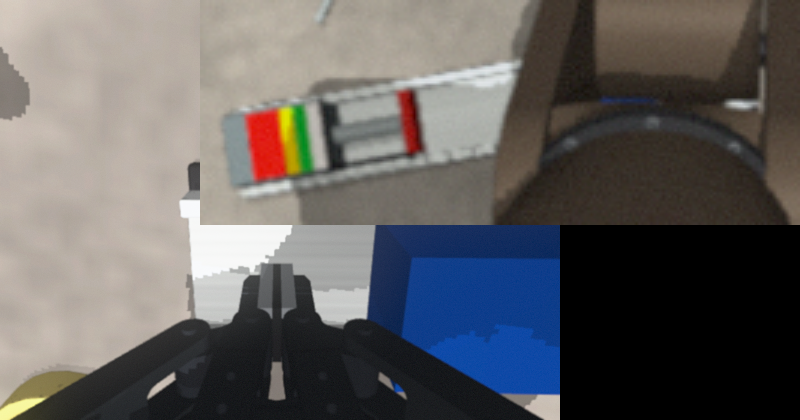

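Fingers are shut at column ~277 behind the blue rear face (column ~372), the stop is at rest, and there is space to push. Pushing gently.

>>> step_arm([
  {"hand":0,"delta_pos":[-5,0,8],"twist":[0,0,0]},
  {"hand":0,"delta_pos":[-5,0,16],"twist":[0,0,0]},
  {"hand":0,"delta_pos":[-5,0,22],"twist":[0,0,0]},
  {"hand":0,"delta_pos":[-5,0,28],"twist":[0,0,0]},
  {"hand":0,"delta_pos":[-5,0,34],"twist":[0,0,0]},
  {"hand":0,"delta_pos":[-5,0,41],"twist":[0,0,0]},
  {"hand":0,"delta_pos":[-5,0,49],"twist":[0,0,0]},
  {"hand":0,"delta_pos":[-5,0,57],"twist":[0,0,0]},
  {"hand":0,"delta_pos":[-5,0,65],"twist":[0,0,0]},
  {"hand":0,"delta_pos":[-5,0,73],"twist":[0,0,0]},
  {"hand":0,"delta_pos":[-5,0,80],"twist":[0,0,0]},
  {"hand":0,"delta_pos":[-5,0,80],"twist":[0,0,0]},
])

```text
time_s: 11.8
ee_pos: [0.5767, 0.0844, 0.0311]
eef_rot: [[-0.001, -0.987, -0.163], [0.0, -0.163, 0.987], [-1.0, 0.001, 0.0]]
force: [-0.5, 0.1, -0.0]
grip_width: 0.002
```

```bash
cat > st.py <<'E'
from h import *
t=cam("top");s=cam("side");w=cam("wrist");st=ctrl.read_state()
u=np.array([-.164,.9865,0]);print("t",st["time_s"],"F.u",st["force"]@u,"F",st["force"].round(1),"dq",abs(st["dq"]).max().round(4),"tcp.u",1000*st["ee_pos"]@u, 1000*st["ee_pos"])
for c,ss,m in blobs(t,(0,170,80),(4,255,255),40):
    if 120<c[0]<200 and c[1]>225: print("pad",c,"u of red pad mm",1000*onz(t,c,.051)@u)
for n,d in(("top",t),("side",s)):
    for c,ss,m in blobs(d,(0,170,80),(4,255,255),20):
        if n=="side" and 190<c[0]<260 and c[1]<190: print(n,c,ss)
C=np.zeros((600,800,3),np.uint8)
C[:300,:]=cv2.resize(t["im"][205:280,85:285],(800,300),interpolation=cv2.INTER_CUBIC)
C[300:,:400]=cv2.resize(s["im"][100:220,170:330],(400,300));C[300:,400:]=cv2.resize(w["im"],(400,300));cv2.imwrite("pics/st%d.png"%round(st["time_s"]*100),C)
E
python3 st.py; ls pics
```

```text
t 11.95 F.u -0.04158523740116407 F [-0.3 -0.1 -0.1] dq 0.0053 tcp.u -12.284793364249367 [576.88857235  83.45152813  31.06178826]
side [214.77586207 147.13793103] [206 144  19   7  58]
side [228.02380952 168.35714286] [220 166  14   7  42]
c2.png
c3.png
c4.png
c5.png
crop.png
s2.png
side.png
st1195.png
top.png
w1.png
```

>>> step_arm([
  {"hand":0,"delta_pos":[0,0,6],"twist":[0,0,0]},
  {"hand":0,"delta_pos":[0,0,12],"twist":[0,0,0]},
  {"hand":0,"delta_pos":[0,0,18],"twist":[0,0,0]},
  {"hand":0,"delta_pos":[0,0,24],"twist":[0,0,0]},
  {"hand":0,"delta_pos":[0,0,30],"twist":[0,0,0]},
  {"hand":0,"delta_pos":[0,0,36],"twist":[0,0,0]},
  {"hand":0,"delta_pos":[0,0,42],"twist":[0,0,0]},
  {"hand":0,"delta_pos":[0,0,46],"twist":[0,0,0]},
  {"hand":0,"delta_pos":[0,0,48],"twist":[0,0,0]},
  {"hand":0,"delta_pos":[0,0,48],"twist":[0,0,0]},
])

```text
time_s: 12.95
ee_pos: [0.5693, 0.131, 0.0313]
eef_rot: [[0.0, -0.987, -0.163], [0.0, -0.163, 0.987], [-1.0, -0.0, 0.0]]
force: [-0.5, 0.5, -0.1]
grip_width: 0.003
```

```bash
python3 st.py; ls -t pics|head -1
```

```text
t 13.1 F.u 0.1765073369441335 F [-0.2  0.1 -0. ] dq 0.0018 tcp.u 35.52477680517046 [569.40073364 130.67054954  31.30544216]
side [215.1754386 147.       ] [206 144  20   7  57]
st1310.png
```

View pics/st1310.png

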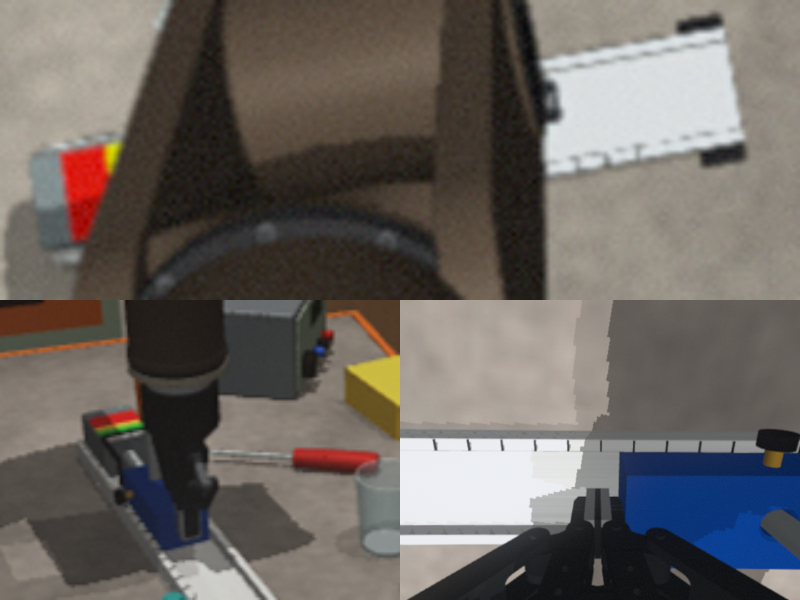

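The side and wrist views show the carriage ahead of the fingers with the upright still standing. It has not yet loaded the stop. Continuing in small pushes.

>>> step_arm([
  {"hand":0,"delta_pos":[0,0,3],"twist":[0,0,0]},
  {"hand":0,"delta_pos":[0,0,6],"twist":[0,0,0]},
  {"hand":0,"delta_pos":[0,0,8],"twist":[0,0,0]},
  {"hand":0,"delta_pos":[0,0,8],"twist":[0,0,0]},
])

```text
time_s: 13.5
ee_pos: [0.5679, 0.1385, 0.0313]
eef_rot: [[-0.0, -0.987, -0.163], [-0.0, -0.163, 0.987], [-1.0, 0.0, -0.0]]
force: [-0.6, -3.0, 0.8]
grip_width: -0.004
```

```bash
cat > c.py <<'E'
from h import *
w=cam("wrist");st=ctrl.read_state();u=np.array([-.164,.9865,0])
h=cv2.cvtColor(w["im"],cv2.COLOR_BGR2HSV);e=[]
for r in range(250,280):
    k=np.where((h[r,:,0]>100)&(h[r,:,0]<122)&(h[r,:,1]>130)&(h[r,:,2]>110))[0]
    k=k[k>280]
    if len(k)>20:e.append((k[0],r))
R=onz(w,np.array(e,float),.057)@u*1000 if e else np.array([np.nan])
print("t",st["time_s"],"F.u",round(st["force"]@u,2),"tcp.u",round(1000*st["ee_pos"]@u,1),"rear.u",np.median(R).round(1),"-> front",np.median(R).round(1)+110,"(pad rest ~154.7)",e[:1],"dq",abs(st["dq"]).max().round(4))
E
python3 c.py
```

```text
t 13.55 F.u -3.26 tcp.u 43.5 rear.u 58.0 -> front 168.0 (pad rest ~154.7) [(np.int64(316), 250)] dq 0.0045
```

```bash
python3 - <<'E'
from h import *
s=cam("side"); old=cv2.imread("pics/side.png")
f=lambda im:cv2.resize(im[135:185,195:245],(400,400),interpolation=cv2.INTER_CUBIC)
cv2.imwrite("pics/ptr1.png",np.hstack([f(old),f(s["im"])]))
E
python3 c.py
```

```text
t 13.65 F.u -4.16 tcp.u 43.5 rear.u 58.0 -> front 168.0 (pad rest ~154.7) [(np.int64(316), 250)] dq 0.0013
```

View pics/ptr1.png

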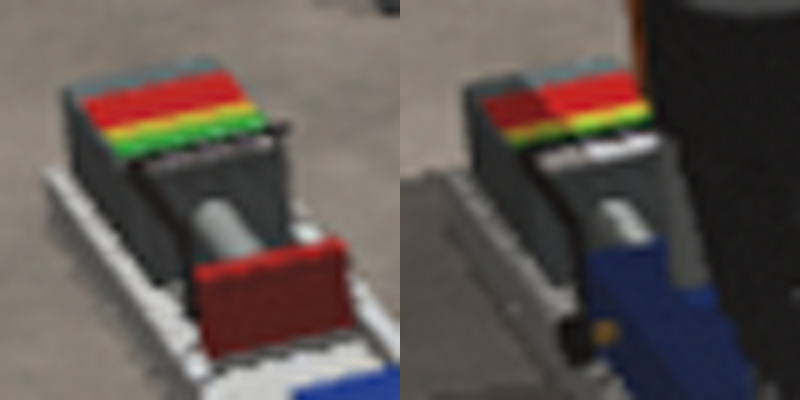

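The pointer bar has moved off the white zone's start towards the green edge. I'll cross-check the pad's rest position from the first pictures.

```bash
python3 - <<'E'
from h import *
u=np.array([-.164,.9865,0])
s=cam("side");t=cam("top")
print("side pad top edge front rest u",1000*onz(s,[[220.0,169.0],[238.5,165.8]],.051)@u)
print("side pad bottom edge",1000*onz(s,[[221.5,179.6],[239.3,176]],.019)@u)
print("top pad front edge rest",1000*onz(t,[[156.8,235],[158.8,255.5]],.051)@u)
print("carriage front initial top",1000*onz(t,[[191.5,227.5],[195,248.5]],.057)@u, "rear",1000*onz(t,[[234,220.5],[237,242]],.057)@u)
# now: carriage front top edge, side view
print("side carriage front-left corner now",1000*onz(s,[[195+(590-400)/8,135+250/8]],.057)@u)
E
python3 c.py
```

```text
side pad top edge front rest u [164.13882147 158.61960029]
side pad bottom edge [161.22893139 158.11047028]
top pad front edge rest [151.97767731 155.12017231]
carriage front initial top [61.62827361 61.70896733] rear [-47.66076627 -45.5682023 ]
side carriage front-left corner now [169.98241297]
t 13.8 F.u -4.52 tcp.u 43.5 rear.u 58.0 -> front 168.0 (pad rest ~154.7) [(np.int64(316), 250)] dq 0.0013
```

>>> step_arm([
  {"hand":0,"delta_pos":[0,0,2],"twist":[0,0,0]},
  {"hand":0,"delta_pos":[0,0,4],"twist":[0,0,0]},
  {"hand":0,"delta_pos":[0,0,5],"twist":[0,0,0]},
  {"hand":0,"delta_pos":[0,0,5],"twist":[0,0,0]},
  {"hand":0,"delta_pos":[0,0,5],"twist":[0,0,0]},
])

```text
time_s: 14.3
ee_pos: [0.5672, 0.1432, 0.0313]
eef_rot: [[-0.0, -0.987, -0.163], [-0.0, -0.163, 0.987], [-1.0, 0.0, -0.0]]
force: [-0.5, -8.5, 2.9]
grip_width: -0.004
```

```bash
python3 c.py; python3 c.py
```

```text
t 14.35 F.u -7.28 tcp.u 48.2 rear.u 62.6 -> front 172.6 (pad rest ~154.7) [(np.int64(316), 250)] dq 0.0014
t 14.4 F.u -8.63 tcp.u 48.2 rear.u 62.6 -> front 172.6 (pad rest ~154.7) [(np.int64(316), 250)] dq 0.0027
```

>>> step_arm([
  {"hand":0,"delta_pos":[0,0,2],"twist":[0,0,0]},
  {"hand":0,"delta_pos":[0,0,4],"twist":[0,0,0]},
  {"hand":0,"delta_pos":[0,0,4],"twist":[0,0,0]},
  {"hand":0,"delta_pos":[0,0,4],"twist":[0,0,0]},
  {"hand":0,"delta_pos":[0,0,4],"twist":[0,0,0]},
])

```text
time_s: 14.9
ee_pos: [0.5665, 0.147, 0.0313]
eef_rot: [[-0.0, -0.987, -0.163], [-0.0, -0.163, 0.987], [-1.0, 0.0, -0.0]]
force: [-0.2, -9.4, 1.9]
grip_width: 0.002
```

```bash
for i in 1 2 3; do python3 c.py; done; python3 - <<'E'
from h import *
s=cam("side"); old=cv2.imread("pics/side.png");w=cam("wrist")
f=lambda im:cv2.resize(im[135:170,195:245],(400,280),interpolation=cv2.INTER_CUBIC)
C=np.zeros((580,800,3),np.uint8);C[:280]=np.hstack([f(old),f(s["im"])]);C[280:,:400]=cv2.resize(w["im"],(400,300));C[280:,400:]=cv2.resize(s["im"][100:220,170:330],(400,300));cv2.imwrite("pics/ptr2.png",C)
E
```

```text
t 14.95 F.u -8.99 tcp.u 52.1 rear.u 66.5 -> front 176.5 (pad rest ~154.7) [(np.int64(316), 250)] dq 0.0025
t 15.0 F.u -8.3 tcp.u 52.1 rear.u 66.5 -> front 176.5 (pad rest ~154.7) [(np.int64(316), 250)] dq 0.0024
t 15.05 F.u -8.61 tcp.u 52.1 rear.u 66.5 -> front 176.5 (pad rest ~154.7) [(np.int64(316), 250)] dq 0.001
```

View pics/ptr2.png

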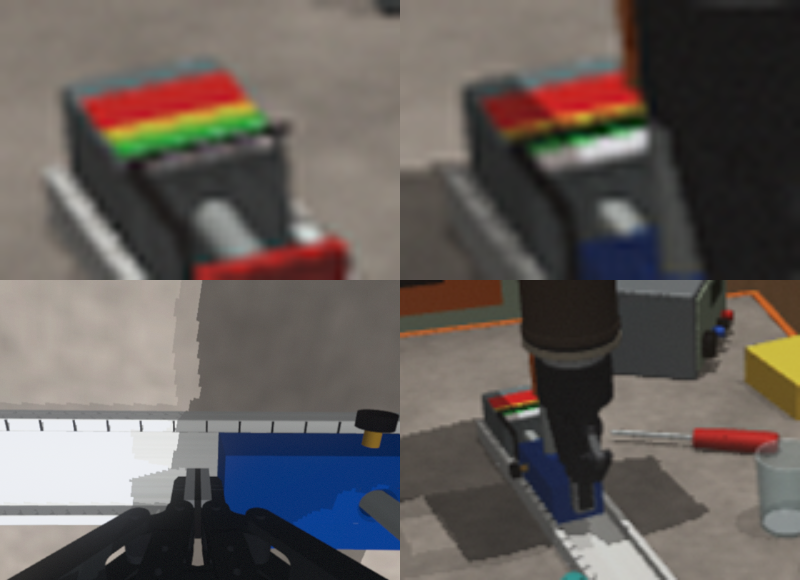

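The pointer bar appears inside the green band, towards its far side because of parallax. I'll put a number on its shift from rest.

```bash
python3 - <<'E'
from h import *
u=np.array([-.164,.9865,0]);n=np.array([.9865,.164,0])
s=cam("side"); old=cv2.imread("pics/side.png")
# bar position along rail (z~.064) at fixed column via row of darkest max-channel
o0=np.array([.5493,.2481,0])+u*.055
def bar(im):
    r=[]
    for c in range(215,225):
        g=im[146:158,c].max(axis=1).astype(float);g=cv2.resize(g[:,None],(1,120),interpolation=cv2.INTER_CUBIC).ravel()
        k=np.arange(120);wt=np.clip(np.percentile(g,35)-g,0,None)
        r.append(146+((k*wt).sum()/wt.sum()+.5)/10-.5)
    return np.array(r)
a,b=bar(old),bar(s["im"]);print(a.round(1),b.round(1))
for z in(.062,.066):
    ua=1000*onz(s,np.c_[np.arange(215,225),a],z)@u;ub=1000*onz(s,np.c_[np.arange(215,225),b],z)@u
    print(z,(ub-ua).round(1),np.median(ub-ua))
for c in (218,220,222): print(c,"old",old[146:158,c].max(1),"new",s["im"][146:158,c].max(1))
E
python3 c.py
```

```text
[155.9 156.1 156.1 155.5 155.5 156.  155.9 155.9 155.5 155.2] [153.7 154.6 154.5 154.2 153.7 154.  155.1 154.5 153.2 153.1]
0.062 [13.5  9.2  9.1  8.3 11.3 12.   5.1  8.6 13.8 12.7] 10.26254452314484
0.066 [13.4  9.2  9.1  8.3 11.2 11.9  5.   8.5 13.7 12.6] 10.1983035467632
218 old [190 188 188 197 177 162 128  56 100  83  52  49] new [197 196 198 186  94  37 162 208 198 109  50  52]
220 old [189 188 190 202 167 159 108  78  91  66  50  56] new [196 196 203 138  57  55 185 218 164  76  49  54]
222 old [190 188 195 173 163 162  85  95  84  53  51  48] new [193 200 196 102  49 164 206 211 128  55  55  52]
t 15.25 F.u -9.68 tcp.u 52.1 rear.u 66.5 -> front 176.5 (pad rest ~154.7) [(np.int64(316), 250)] dq 0.0026
```

Estimates of the current deflection: about 14–16 mm from the pointer, 17 mm from the pad edge in the side view, at most about 18 mm from the force, and 22 mm from the top view. A further 3 mm centres it better.

>>> step_arm([
  {"hand":0,"delta_pos":[0,0,1],"twist":[0,0,0]},
  {"hand":0,"delta_pos":[0,0,2],"twist":[0,0,0]},
  {"hand":0,"delta_pos":[0,0,3],"twist":[0,0,0]},
  {"hand":0,"delta_pos":[0,0,3],"twist":[0,0,0]},
  {"hand":0,"delta_pos":[0,0,3],"twist":[0,0,0]},
  {"hand":0,"delta_pos":[0,0,3],"twist":[0,0,0]},
])

```text
time_s: 15.85
ee_pos: [0.5661, 0.1497, 0.0313]
eef_rot: [[-0.0, -0.987, -0.163], [-0.001, -0.163, 0.987], [-1.0, 0.0, -0.001]]
force: [0.0, -12.0, 2.7]
grip_width: -0.001
```

```bash
for i in 1 2 3 4; do python3 c.py; done; python3 - <<'E'
from h import *
s=cam("side"); old=cv2.imread("pics/side.png")
h=lambda im,c:[tuple(int(v) for v in p) for p in im[145:157,c]]
for c in (218,222): print(c,"\n old",h(old,c),"\n new",h(s["im"],c), s["im"][145:157,c].max(1))
f=lambda im:cv2.resize(im[138:162,200:240],(400,240),interpolation=cv2.INTER_CUBIC)
cv2.imwrite("pics/ptr3.png",np.hstack([f(old),f(s["im"])]))
E
```

```text
t 15.9 F.u -12.62 tcp.u 54.9 rear.u 69.2 -> front 179.2 (pad rest ~154.7) [(np.int64(316), 250)] dq 0.002
t 15.95 F.u -12.0 tcp.u 54.9 rear.u 69.2 -> front 179.2 (pad rest ~154.7) [(np.int64(316), 250)] dq 0.0024
t 16.0 F.u -12.75 tcp.u 54.9 rear.u 69.2 -> front 179.2 (pad rest ~154.7) [(np.int64(316), 250)] dq 0.0014
t 16.05 F.u -12.45 tcp.u 54.9 rear.u 69.2 -> front 179.2 (pad rest ~154.7) [(np.int64(316), 250)] dq 0.0015
218 
 old [(44, 48, 179), (38, 40, 190), (38, 40, 188), (38, 40, 188), (58, 161, 197), (60, 177, 145), (58, 162, 70), (62, 128, 54), (35, 56, 34), (90, 92, 100), (77, 79, 83), (51, 52, 51)] 
 new [(43, 47, 185), (34, 37, 196), (36, 37, 196), (38, 47, 203), (36, 76, 137), (27, 60, 45), (23, 59, 19), (104, 161, 91), (199, 207, 194), (197, 194, 196), (109, 110, 109), (50, 50, 49)] [185 196 196 203 137  60  59 161 207 197 110  50]
222 
 old [(35, 39, 190), (40, 41, 190), (37, 33, 188), (53, 138, 195), (59, 173, 159), (59, 163, 82), (98, 162, 85), (59, 85, 55), (91, 87, 95), (82, 82, 84), (52, 53, 52), (50, 51, 50)] 
 new [(31, 37, 174), (35, 38, 192), (37, 38, 203), (35, 70, 144), (26, 45, 53), (21, 54, 17), (105, 162, 93), (196, 204, 190), (212, 207, 209), (127, 126, 126), (52, 53, 52), (54, 54, 53)] [174 192 203 144  53  54 162 204 212 127  53  54]
```

The 12-picture limit is reached, so I carry on with numbers. The pointer shift is now about 2.7 px, or 16–17 mm, and the finger force is steady at about 12.4 N including friction. All estimates lie within 14–26 mm. I'll hold for over a second and check that it stays steady and the upright still stands.

>>> step_arm([
  {"hand":0,"delta_pos":[0,0,0],"twist":[0,0,0]},
  {"hand":0,"delta_pos":[0,0,0],"twist":[0,0,0]},
  {"hand":0,"delta_pos":[0,0,0],"twist":[0,0,0]},
  {"hand":0,"delta_pos":[0,0,0],"twist":[0,0,0]},
  {"hand":0,"delta_pos":[0,0,0],"twist":[0,0,0]},
  {"hand":0,"delta_pos":[0,0,0],"twist":[0,0,0]},
  {"hand":0,"delta_pos":[0,0,0],"twist":[0,0,0]},
  {"hand":0,"delta_pos":[0,0,0],"twist":[0,0,0]},
  {"hand":0,"delta_pos":[0,0,0],"twist":[0,0,0]},
  {"hand":0,"delta_pos":[0,0,0],"twist":[0,0,0]},
  {"hand":0,"delta_pos":[0,0,0],"twist":[0,0,0]},
  {"hand":0,"delta_pos":[0,0,0],"twist":[0,0,0]},
])

```text
time_s: 17.3
ee_pos: [0.566, 0.1497, 0.0313]
eef_rot: [[-0.0, -0.987, -0.163], [-0.001, -0.163, 0.987], [-1.0, 0.0, -0.001]]
force: [0.6, -11.9, 3.1]
grip_width: 0.004
```

```bash
python3 c.py; python3 - <<'E'
from h import *
u=np.array([-.164,.9865,0]);w=cam("wrist");s=cam("side")
st=ctrl.read_state();p=st["ee_pos"];b=p+u*(.0145+.08);X=[[b[0],b[1],z] for z in(.06,.08,.1,.12,.14,.167,.172)]
for n,d in(("wrist",w),("side",s)):
    q=proj(d,X);print(n,q.round(0).tolist())
    for c,ss,m in blobs(d,(4,110,50),(17,255,255),15):
        if n=="wrist" or (190<c[0]<250 and 110<c[1]<200): print("  orange",c.round(1),ss)
q=proj(w,X[:3]).astype(int)
for x,y in q:
    if 0<=y<420: print(y,[tuple(int(v) for v in w["im"][y,k]) for k in range(max(0,x-30),min(560,x+31),10)])
E
```

```text
t 17.35 F.u -12.12 tcp.u 54.9 rear.u 69.2 -> front 179.2 (pad rest ~154.7) [(np.int64(316), 250)] dq 0.0014
wrist [[532.0, 321.0], [576.0, 359.0], [639.0, 413.0], [736.0, 498.0], [910.0, 648.0], [1635.0, 1268.0], [2013.0, 1590.0]]
side [[230.0, 167.0], [229.0, 160.0], [229.0, 153.0], [228.0, 147.0], [228.0, 140.0], [227.0, 130.0], [227.0, 128.0]]
  orange [222.6 136.4] [221 129   4  17  32]
  orange [216.3 149.2] [208 147  18   5  29]
320 [(117, 48, 9), (70, 71, 67), (71, 70, 66), (72, 71, 68), (73, 73, 69), (76, 74, 72)]
358 [(147, 64, 16), (70, 69, 65)]
413 []
```

```bash
python3 -c "
from workcell import ctrl
print(ctrl.hand_in())"
```

```text
the job is handed in; nothing more can be done
None
```

The orange-sleeved upright is standing in the carriage's bore. The arm is holding the carriage against the sprung stop, with the pointer in the green zone by every estimate I have. I handed the job in at about 17.4 s; it gives no verdict.

**Upright:** in the last side view the visible part of the sleeve spans rows 129–145, against 130–147 predicted for fully home and upright. The wrist view shows the rod at its predicted place. The gripper hides part of the sleeve, so this is a partial view.

**Press:** the shut fingers push on the carriage's rear face with a steady 12 N or so, friction included. The arm and carriage stayed still over the last 1.4 s.

**Pointer position (estimates disagree):** I could not measure the stop's deflection directly. All the estimates fall inside 14–26 mm and well below the red zone at 36 mm:

| Source | Deflection |
|---|---|
| Pointer shift in the side view | about 16–17 mm |
| Pad edge, side view | about 19 mm |
| Force | at most about 25 mm |
| Pad edge, top view | about 24.5 mm |

**Not checked:** the final pointer close-up was refused because I had reached the 12-picture limit, so that reading comes from pixel values only. I also did not re-measure the bystanders at the end; none appeared disturbed in the views I took.

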